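# Dock the sample box under the spring flap

## Robot

A 6-joint arm with a two-finger parallel gripper is mounted at the origin on a cart in front of the work surface, level with it; the furniture and walls round the work are solid. World frame = base frame: x ahead of the robot, y to its left, z up, the work surface at z = 0. Lengths are in mm, angles in rad, forces in N, time in s.
With the tool pointing down it reaches from about 350 to 875 mm from the base axis. Payload 4.2 kg.
Tool frame: the origin (TCP) lies between the finger pads; the fingertips stand 17 mm ahead of it and the grasp point (between the pads) lies 2 mm behind it (nose_length is the distance from the TCP to the fingertips, in mm); z points along the fingers, y is the direction in which the jaws open and shut (so a half turn about z gives the same grasp; the last joint's range is limited). The gripper opens to 85 mm and grips with 20 to 120 N. Pads are 22 mm wide; open, the fingers measure 114 mm over their backs; the gripper's body (76 mm by 85 mm) begins 54 mm behind the grasp point. The pads swing forward as they close: fully open they stand 13 mm farther back than shut.
Start: joints at [1.438, 0.385, 0.008, 0, -1.194, -0.259], TCP at [238.625, 577.631, 248.312] pointing down, gripper open.
Joint ranges: [-3.14, 3.14], [-1.21, 2.06], [-1.07, 1.41], [-3.16, 2.05], [-2.99, -0.16], [-3.1, 3.1]. Speed limits (rad/s): [2.79, 2.79, 3.14, 3.14, 3.14, 3.14].

## Interface

Orientations are given as a unit quaternion [x, y, z, w].
In Python, from bench import * gives the robot as it stands.
- The arm moves only by the tool jog_arm, never from a script. Its argument "increments" is a list of rows, each a list of 4 numbers: the shift along the tool's x, y, z in m, then the turn about the tool's z in degrees. A call has 1 to 10 rows; each row is the pose to reach, as a shift and turn from the pose measured when the call began, along the tool's axes at that moment; what a row does not reach only later rows make up. A row lasts 1/8 s, in which the tool goes at most 62.5 mm and 10.7 degrees, less where a joint would pass 70% of its speed; a pose out of reach is approached as far as the arm can. A call with a gripper value outside its range is refused whole. "hand" is the gripper's target within -1 to 1 (fully open at 1, half-way at 0, shut at -1), set as the call begins (left out, the last holds). The fingers move at their own pace and stop on an object; the grip force is fixed at half the most. Time passes only in rows, so rows that repeat a pose let the fingers close. It gives the time, the measured TCP pose, the force and the opening at its end, in the units of the state.
- read_state(): the state, without advancing time (a new reading comes with each control period).
- get_image(name): name is "scene" or "side" or "wrist"; returns the picture (400x640x3 uint8, red, green, blue); there is no depth.
- calibration(name): a dict with "fx", "fy", "cx", "cy" (pixels), "position" and "rotation" of the camera in the world; the wrist camera has in their place "hand_eye" (4x4, takes a point from camera to tool coordinates, whose origin is the TCP and whose axes are the flange's). Camera axes: x right, y up, looking along -z (the intrinsics and any distortion apply to the point x, -y, -z); pixel columns grow to the right and rows downward; lengths in mm; the calibration is good to about 2 mm. A picture is of the moment at which its call begins: read the wrist's pose just before it. calibration takes no time and is no camera call.
- job_done(): hands the job in, once; it reports no verdict.
The state is a dict: "clock": time; "joints": joint angles; "joint_vel": joint speeds; "joint_efforts": joint torques, N m; "position": TCP position; "ee_rot": TCP orientation; "contact_force": force on the tool from outside, world axes, zero at the start; "wrist_torque": the same for the moment, N m; "gripper_width": finger opening in mm.
Only numpy, scipy, OpenCV 4.12 (cv2) and the standard library are available. Lean on these libraries where they do the work, as an engineer would, in place of code of your own. Each camera call takes 0.05 s, during which the arm holds its last target.

## Task

Dock the flat sample box in the reader: press the orange press bar down with one fingertip to hold the spring-closed flap up, and with the other fingertip push the box along the lane, under the raised flap, until it sits squarely against the stop. Keep the flap off the box until the box is home, then let go of the bar so that the flap closes down onto the box. Only push the box, never pinch or lift it, and leave the other things where they stand.

Things in the scene. Friction and masses are not known exactly. Their poses are not given: they have to be found in the camera images.
- dock: Reader dock, fixed, grey housing behind. Origin on the desk, mid lane, 100 mm before the stop; x along the lane (box goes in to +x), y left, z up. The box slides on the desk. Lane 70 mm wide between slick white guides 12 mm high, x = +30 to +100 mm, flared from x = +30 to -21 mm (mouth 102 mm wide). Flap hinge along x at y = +68, z = 22 mm, its blocks 28 mm high. Housing 44 mm high.
- stop_face (a point): Middle of the stop's black rubber face at the end of the lane (dock x = +100 mm), 10 mm above the desk. Same axes as the dock.
- flap (a joint): Angle of the orange spring flap, rad. 0 = shut, its free edge 4 mm above the desk, blocking the lane; about 0.16 = nearly level, resting on the box; more = clear above the box; 0.38 = well open; end stop 0.46. A plate over the lane from dock x = +52 to +96 mm. The press bar is one piece with it beyond the hinge: bar down lifts the flap (about 4 N at its middle); let go, it springs shut.
- press_bar (a point): Middle of the top of the orange ribbed press bar (moves with the flap), at dock y = about +104 mm. Bar: dock x = -136 to +24 mm, y = +82 to +126 mm, 4 mm thick. Flap shut: it slopes up to the left, this point 24 mm above the desk; flap well open (0.38): the bar is level, its top 10 mm above the desk. A fingertip can slide along it while pressing.
- flap_edge (a point): Front right corner of the flap's underside (moves with the flap), at dock x = +52 mm.
- box_centre (a point): Centre of the pale flat sample box, 10 mm above its underside. Rigid and shut; 92 mm long (own y, roughly along the lane, +y towards the robot), 65 mm wide (own x; 69 with the lid's tab), 20 mm high, about 0.1 kg. Starts before the flap, up to 6 mm off the lane's middle, turned up to 0.08 rad. Home: centre 46 mm before the stop face, its rear 44 mm standing out in front of the flap.
- stamp: Rubber stamp with a wooden handle, standing, 24x45x66 mm, origin at its underside: leave it.
- eraser: Eraser in a blue sleeve, 18x43x11 mm, origin at its underside: leave it.
- petri_dish: Shallow clear dish, 56 mm across, 11 mm high, origin at its underside: leave it.
- mug: Orange mug, 81x113x101 mm, origin at its underside: leave it.
- vial_0: Small vial with a white cap, 18x18x44 mm, origin at its underside: leave it.
- vial_1: Small vial with a black cap, 18x18x44 mm, origin at its underside: leave it.
Things that resemble listed ones, but are neither listed nor needed, are in the scene too. What is shaped like the part that bears box_centre but purple is not meant.

How it is judged (in metres and radians):
On the way, in this order (a step that is already met when the one before it is completed fails the run):
1. a fingertip on the press bar holds the flap open while the box is still in front of it (value of joint flap above 0.24 rad and contact force between the fingers and flap above 0.5 N and x of box_centre in the frame of dock below 0.01 m), for 0.1 s.
2. the box is pushed home against the stop with the flap still held up by the press bar (value of joint flap above 0.24 rad and contact force between the fingers and flap above 0.5 N and x of box_centre in the frame of dock above 0.049 m), for 0.1 s.
At the end, for the whole second after the job is handed in: The box lies flat on the desk in the lane, its centre within 5 mm of the home position against the stop (46 mm before the stop face), within 8 mm of the lane's middle and within 0.12 rad of square; the flap is down and rests on the box (0.12 to 0.22 rad, more than 0.3 N); the box is at rest (x of box_centre in the frame of dock above 0.049 m and y of box_centre in the frame of dock between -0.008 and 0.008 m and angle between the y axis of box_centre and the x axis of dock, either way round below 0.12 rad and height (world z) of box_centre below 0.013 m and angle between box_centre's own z axis and vertical below 0.06 rad and value of joint flap between 0.12 and 0.22 rad and contact force between flap and sample_box above 0.3 N and linear speed of sample_box below 0.01 m/s); the robot touches nothing.
It fails at once if the flap bears on the box (more than 1 N) before the box is home (contact force between flap and sample_box above 1 N and x of box_centre in the frame of dock below 0.047 m).
It fails at once if the box is lifted (10 mm) or tipped (height (world z) of box_centre above 0.02 m or angle between box_centre's own z axis and vertical above 0.3 rad).
It fails at once if a bystander is moved more than 15 mm (distance of any of stamp, eraser, petri_dish, mug, vial_0, vial_1 from where it was at the start of the episode above 0.015 m).
It also fails if it takes over 38 s, if anything falls off the work surface, if the arm or the gripper's body presses on something with over 40 N, if the wrist force passes 120 N, or if a joint passes its speed limit or range.

## Working session

There is one attempt and no reset: what is moved stays moved. The work goes in short steps, Python scripts to look and compute and a tool call to move; the robot and the scene stay as the last step left them, time stands still between calls to the robot, and variables do not carry over. Pictures are saved under pics/ and viewed, and the job is handed in when it is done.

Besides the shell and the picture viewer there is one more tool, called as name(argument=value, ...) on one line, values as JSON. jog_arm: Moves the arm, as the interface text tells. Its arguments: {"type":"object","properties":{"increments":{"type":"array"},"hand":{"type":"number"}},"required":["increments"]}

```bash
mkdir -p pics; ls
cat > a.py <<'E'
from bench import *
import cv2,numpy as np
E
python3 - <<'E'
from a import *
s=read_state();print(s)
for n in ["scene","side","wrist"]:
    im=get_image(n);cv2.imwrite(f"pics/{n}0.png",im[:,:,::-1]);c=calibration(n);print(n,c)
E
```

```text
pics
{'clock': 0.0, 'joints': array([ 1.43760110e+00,  3.85553038e-01,  6.59870881e-03, -5.00059843e-04,
       -1.19401930e+00, -2.58651955e-01]), 'joint_vel': array([-0.00172824, -0.0006953 ,  0.0002456 ,  0.00052593,  0.00173175,
        0.00115596]), 'joint_efforts': array([ 4.79661721e-04, -3.92284191e+01,  1.88396448e+01,  4.18630823e+00,
       -4.65258621e-03, -2.21212211e-06]), 'position': array([238.42446428, 577.12490652, 247.21291294]), 'ee_rot': array([ 9.80849721e-01, -1.94762896e-01, -1.63689787e-04,  1.10107754e-03]), 'contact_force': array([-0.18131477, -0.31458242, -0.48176636]), 'wrist_torque': array([ 0.02047627, -0.01692789, -0.01342519]), 'gripper_width': 85.41889037207788}
scene {'fx': 389.9660792052574, 'fy': 389.9660792052574, 'cx': 320.21353262202, 'cy': 201.50958166842514, 'position': array([ -42.74315384, -198.92573302,  812.03247627]), 'rotation': array([ 0.28196584, -0.18503822, -0.50556593,  0.79414055])}
side {'fx': 445.48162371000217, 'fy': 445.48162371000217, 'cx': 315.98599877186456, 'cy': 197.86114507690752, 'position': array([ -54.45147708, -660.68070039,  720.270496  ]), 'rotation': array([ 0.43296132, -0.15315447, -0.30624443,  0.83384804])}
wrist {'fx': 328.64399213287436, 'fy': 328.64399213287436, 'cx': 318.53822715541963, 'cy': 198.0068082643315, 'hand_eye': array([[ 6.61442586e-04,  9.62378286e-01,  2.71712342e-01,
         6.95831524e+01],
       [ 9.99999591e-01, -8.04140950e-04,  4.13840141e-04,
         5.51729037e-01],
       [ 6.16765786e-04,  2.71711957e-01, -9.62378425e-01,
        -1.26128063e+02],
       [ 0.00000000e+00,  0.00000000e+00,  0.00000000e+00,
         1.00000000e+00]])}
```

View pics/scene0.png

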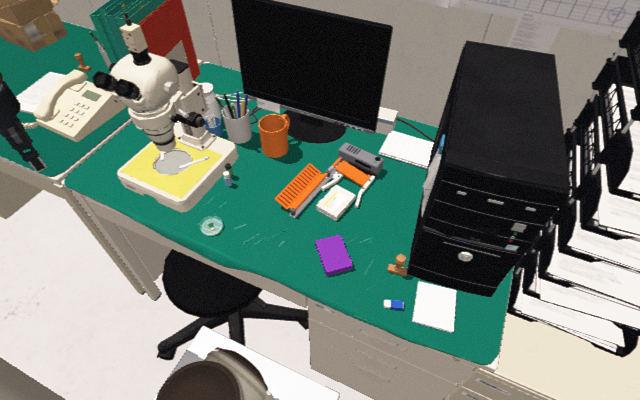

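View pics/side0.png

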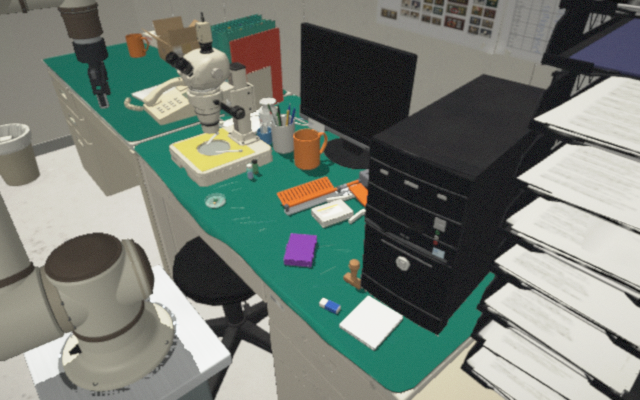

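View pics/wrist0.png

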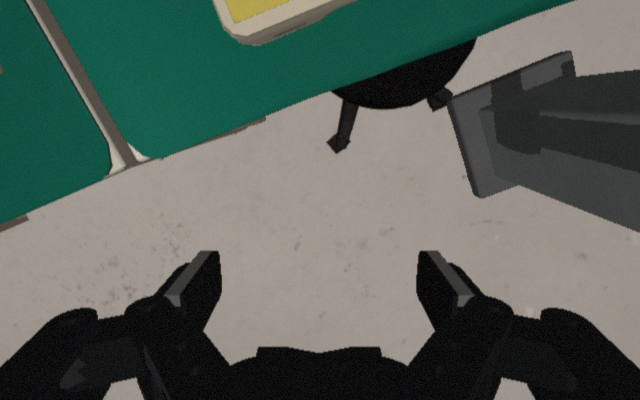

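```bash
cat > a.py <<'E'
from bench import *
import cv2,numpy as np
from scipy.spatial.transform import Rotation as R
def ray(n,uv,st=None):
    c=calibration(n);u,v=uv
    d=np.array([(u-c['cx'])/c['fx'],-(v-c['cy'])/c['fy'],-1.])
    if n=='wrist':
        H=c['hand_eye'];Rt=R.from_quat(st['ee_rot']).as_matrix()
        return Rt@H[:3,3]+st['position'],Rt@H[:3,:3]@d
    return np.array(c['position']),R.from_quat(c['rotation']).as_matrix()@d
def onz(n,uv,z,st=None):
    o,d=ray(n,uv,st);return o+d*(z-o[2])/d[2]
def proj(n,P,st=None):
    c=calibration(n)
    if n=='wrist':
        H=c['hand_eye'];Rt=R.from_quat(st['ee_rot']).as_matrix()
        o=Rt@H[:3,3]+st['position'];M=Rt@H[:3,:3]
    else: o=np.array(c['position']);M=R.from_quat(c['rotation']).as_matrix()
    p=M.T@(np.asarray(P,float)-o)
    return np.array([c['cx']+c['fx']*p[0]/-p[2],c['cy']-c['fy']*p[1]/-p[2]])
E
python3 - <<'E'
from a import *
im=cv2.imread('pics/scene0.png')[130:290,250:450];cv2.imwrite('pics/sc.png',cv2.resize(im,None,fx=4,fy=3.75*4/3.75*0.9375,interpolation=cv2.INTER_CUBIC))
im=cv2.imread('pics/side0.png')[150:250,260:400];cv2.imwrite('pics/sd.png',cv2.resize(im,None,fx=5,fy=5,interpolation=cv2.INTER_CUBIC))
E
```

```text
(no output)
```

View pics/sc.png

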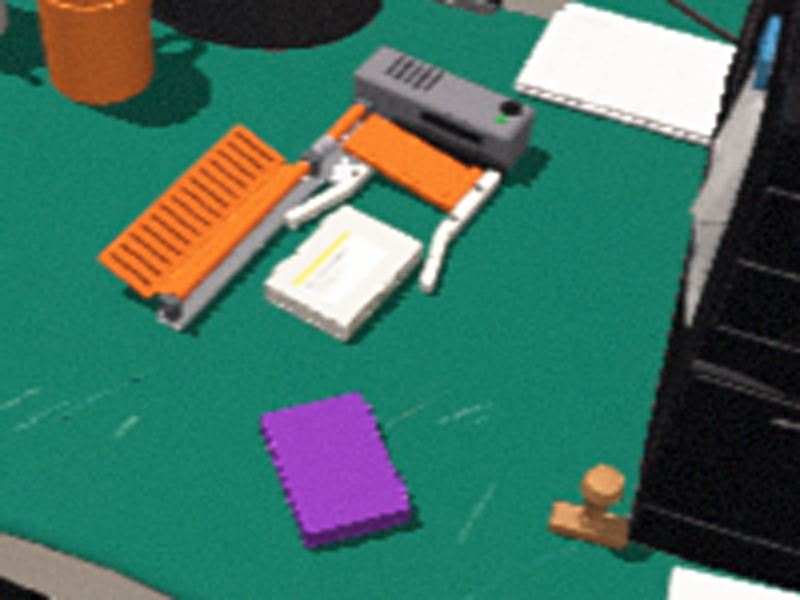

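View pics/sd.png

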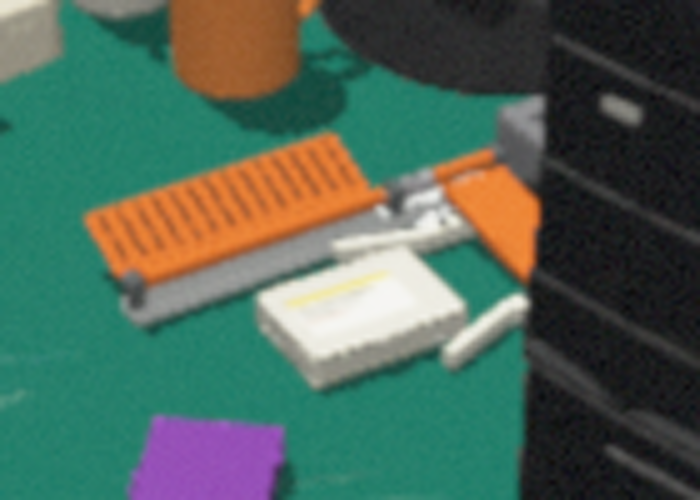

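Run:
```python
from a import *
S=lambda x,y:(250+x/4,130+y/3.75)
D=lambda x,y:(260+x/5,150+y/5)
np.set_printoptions(precision=1,suppress=True)
print("box top corners scene")
for p in [(345,205),(422,243),(347,322),(265,283)]: print(onz('scene',S(*p),20))
print("side");
for p in [(400,252),(467,300),(318,372),(258,300)]: print(onz('side',D(*p),20))
print("bar scene z: left end near, far")
for p,z in [((100,258),30),((240,126),30),((307,165),22),((160,297),22)]: print(onz('scene',S(*p),z))
print('side')
for p,z in [((85,215),30),((333,133),30),((375,190),22),((135,280),22)]: print(onz('side',D(*p),z))
print('housing top',[onz('scene',S(*p),44) for p in [(355,70),(390,47),(535,115),(520,150)]])
print('guide ends',onz('scene',S(290,215),12),onz('scene',S(430,285),12))
for n,uv in dict(vial=(227,185),dish=(210,226),mug=(273,152),stamp=(398,272),eras=(393,305),microbase_r=(237,160),microbase_front=(155,205),mb_l=(118,170)).items(): print(n,onz('scene',uv,0))
print('microscope head tri', onz('scene',(135,40),350),onz('scene',(155,130),100),onz('scene',(105,80),250))
```

```text
box top corners scene
[623.5  53.8  20. ]
[612.1  -7.   20. ]
[525.9  10.3  20. ]
[534.4  72.1  20. ]
side
[617.4  48.9  20. ]
[614.8  -5.8  20. ]
[516.5  -0.4  20. ]
[532.   65.7  20. ]
bar scene z: left end near, far
[501.4 175.5  30. ]
[656.7 149.3  30. ]
[647.1  92.9  22. ]
[492.8 127.4  22. ]
side
[501.4 176.4  30. ]
[658.1 150.3  30. ]
[645.2  99.8  22. ]
[492.3 119.7  22. ]
housing top [array([733.8,  94.7,  44. ]), array([768.7,  81.9,  44. ]), array([742.8, -38.2,  44. ]), array([704. , -40.7,  44. ])]
guide ends [605.1  86.6  12. ] [584.9 -24.1  12. ]
vial [509.1 334.9   0. ]
dish [372.1 295.8   0. ]
mug [680.  284.4  -0. ]
stamp [ 449.3 -180.5    0. ]
eras [ 365.3 -195.6    0. ]
microbase_r [604.8 363.4   0. ]
microbase_front [367.1 468.    0. ]
mb_l [424.4 649.    0. ]
microscope head tri [558.7 546.  350. ] [528.2 562.5 100. ] [504.9 639.2 250. ]
```

jog_arm(increments=[[0.032, 0.047, 0, 0], [0.065, 0.094, 0, 0], [0.097, 0.142, 0, 0], [0.13, 0.189, 0, 0], [0.162, 0.236, 0, 0], [0.22, 0.255, 0, -3], [0.278, 0.274, 0, -6], [0.337, 0.294, 0, -9], [0.395, 0.313, 0, -13], [0.453, 0.332, 0, -13]], hand=1)

```text
clock: 1.4
position: [531.6, 95.8, 248.0]
ee_rot: [0.997, -0.082, -0.0, 0.001]
contact_force: [0.0, 1.4, 0.4]
gripper_width: 85.0
```

Run:
```python
from a import *
import pickle
im=get_image('side')
s=read_state();im=get_image('wrist');s2=read_state();cv2.imwrite('pics/w1.png',im[:,:,::-1]);pickle.dump(s,open('w1.pkl','wb'));print(s['position'],s2['position'],s['clock'],s['ee_rot'],s['joints'])
```

```text
[535.92952653  92.02196884 247.37239265] [533.32848094  93.88136758 246.93988341] 1.45 [ 9.96395856e-01 -8.48018437e-02  6.57689912e-04  1.87448128e-03] [ 0.47041606  0.24736063 -0.19576982  0.00429207 -1.12852823  0.92873366]
```

View pics/w1.png

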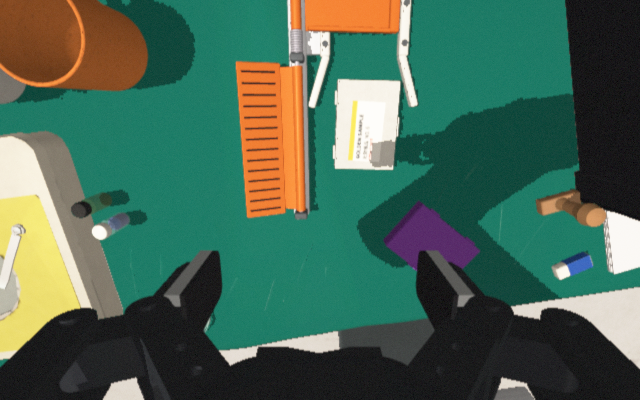

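jog_arm(increments=[[0.04, 0, 0, 0], [0.04, 0, 0, 0], [0.04, 0, 0, 0], [0.04, 0, 0, 0]])

```text
clock: 2.0
position: [571.8, 87.6, 247.2]
ee_rot: [0.996, -0.085, -0.001, 0.001]
contact_force: [-0.9, 0.9, -0.1]
gripper_width: 85.4
```

Run:
```python
from a import *
import pickle
get_image('side')
s=read_state();im=get_image('wrist');s2=read_state();cv2.imwrite('pics/w2.png',im[:,:,::-1]);pickle.dump(s,open('w2.pkl','wb'));print(s['position'],s2['position'],s['clock'],s['ee_rot'])
c=im[0:230,210:470][:,:,::-1]
cv2.imwrite('pics/w2c.png',cv2.resize(c,None,fx=2.6,fy=2.6,interpolation=cv2.INTER_CUBIC))
```

```text
[571.92601738  87.55392448 247.29407495] [572.06572459  87.54164248 247.36129506] 2.05 [ 9.96372183e-01 -8.50910895e-02 -3.72151700e-04  1.35651257e-03]
```

View pics/w2c.png

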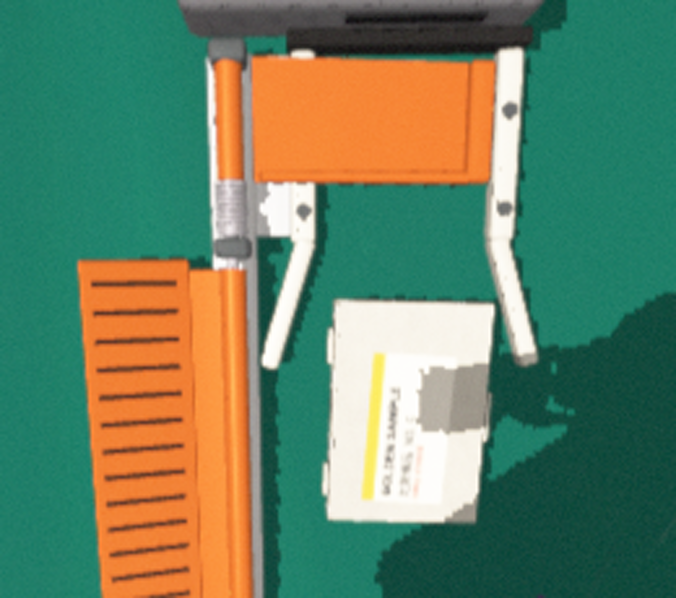

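Run:
```python
from a import *
import pickle
np.set_printoptions(precision=1,suppress=True)
s=pickle.load(open('w2.pkl','rb'))
W=lambda p,z:onz('wrist',(210+p[0]/2.6,p[1]/2.6),z,s)
f={}
for n,p,z in [('boxFL',(334,300),20),('boxFR',(494,303),20),('boxRR',(476,523),20),('boxRL',(330,520),20),('gLbend',(314,240),12),('gRbend',(487,240),12),('gLend',(278,368),12),('gRend',(517,364),12),('gRfar',(497,50),12),('stopL',(288,50),20),('stopR',(530,50),20),('barfarL',(78,262),30),('bar_near_hinge_far',(190,268),22),('flapFR',(490,184),7),('hingeL',(248,590),22),('hingeFar',(244,60),24)]:
    f[n]=W(p,z);print(n,f[n])
# dock
mb=(f['gLbend']+f['gRbend'])/2;me=(f['gLend']+f['gRend'])/2
print(mb,me)
ex=f['hingeFar']-f['hingeL'];ex[2]=0;print('yaw hinge',np.arctan2(ex[1],ex[0]))
e=f['gRfar']-f['gRbend'];print('yaw guide',np.arctan2(e[1],e[0])); e=mb-me;print('yaw mid',np.arctan2(e[1],e[0]),np.linalg.norm(e))
e=f['stopL']-f['stopR'];print('stop',np.arctan2(-e[0],e[1]))
yaw=-0.17
ex=np.array([np.cos(yaw),np.sin(yaw),0]);ey=np.array([-ex[1],ex[0],0])
O=mb-30*ex;O[2]=0;print('O',O)
for n in f: print(n,(f[n]-O)@ex,(f[n]-O)@ey)
t=s['position']-O;print('tcp',t@ex,t@ey)
Rm=R.from_quat(s['ee_rot']).as_matrix();print('tool yaw',np.arctan2(Rm[1,0],Rm[0,0]))
```

```text
boxFL [626.5  55.9  20. ]
boxFR [614.5  -7.3  20. ]
boxRR [524.    9.8  20. ]
boxRL [536.   71.7  20. ]
gLbend [650.8  59.9  12. ]
gRbend [639.   -8.9  12. ]
gLend [602.9  82.8  12. ]
gRend [587.6 -16.1  12. ]
gRfar [707.1 -19.9  12. ]
stopL [718.7  59.   20. ]
stopR [703.5 -29.9  20. ]
barfarL [657.6 151.5  30. ]
bar_near_hinge_far [648.3 110.2  22. ]
flapFR [660.1 -13.5   7. ]
hingeL [511.1 112.   22. ]
hingeFar [717.3  75.8  24. ]
[644.9  25.5  12. ] [595.2  33.4  12. ]
yaw hinge -0.17390688192842307
yaw guide -0.15976312896920164
yaw mid -0.1575255212568184 50.295600405607246
stop -0.1692395866491397
O [615.3  30.6   0. ]
boxFL 6.768369286155186 26.904306159038534
boxFR 5.612258561380918 -37.41873633348424
boxRR -86.50812404175423 -35.894527410988495
boxRL -85.13962427206769 27.085603984006255
gLbend 29.98779197856547 34.86901732617176
gRbend 30.01220802143464 -34.86901732617174
gLend -21.12423511544786 49.42806674896642
gRend -19.459139167110276 -50.682857001113085
gRfar 98.98974002516837 -34.16287856059681
stopL 97.11777913549157 45.55669726042758
stopR 97.18636534156563 -44.63923732826216
barfarL 21.241751362014057 126.37506541014399
bar_near_hinge_far 19.078610127927345 84.11919910728123
flapFR 51.6261269626548 -35.82358172312751
hingeL -116.48109054783686 62.65010778446893
hingeFar 92.87348488856902 61.83218001551762
tcp -52.40574250748796 48.834689342356036
tool yaw -0.17038909372205596
```

Run:
```python
from a import *
import pickle
s=read_state();im=get_image('wrist');hsv=cv2.cvtColor(im,cv2.COLOR_RGB2HSV)
m=cv2.inRange(hsv,(130,80,30),(165,255,255));c=max(cv2.findContours(m,0,2)[0],key=cv2.contourArea)
O=np.array([615.3,30.6,0]);y=-.17;ex=np.array([np.cos(y),np.sin(y),0]);ey=np.array([-ex[1],ex[0],0])
for p in cv2.approxPolyDP(c,4,True)[:,0]:
    for z in(0,20):
        w=onz('wrist',p,z,s)-O;print(p,z,w@ex,w@ey)
# fingertip projections
for dy in(-43,43):
  P=s['position']+R.from_quat(s['ee_rot']).as_matrix()@np.array([0,dy,17.]);print(proj('wrist',P,s))
  P=s['position']+R.from_quat(s['ee_rot']).as_matrix()@np.array([0,dy,4.]);print(proj('wrist',P,s))
```

```text
[384 266] 0 -176.96690708049934 -34.536743298650634
[384 266] 20 -166.56660274685038 -30.094703733047584
[416 297] 0 -221.19568608542613 -78.29137146578034
[416 297] 20 -208.4268297552561 -71.50617176250434
[418 254] 0 -160.56063689636042 -75.870690681518
[418 254] 20 -151.03892575190568 -69.2151239555364
[426 249] 0 -153.82145958179808 -85.20789113058729
[426 249] 20 -144.660646753834 -78.05229602346735
[438 250] 0 -155.1769074851726 -100.18438143585156
[438 250] 20 -145.94350733036052 -92.22676111321616
[471 281] 0 -198.1368942149984 -146.4818567309473
[471 281] 20 -186.6028887839676 -136.04490100699172
[476 279] 0 -195.29901196376014 -152.48226809254606
[476 279] 20 -183.91698160016932 -141.723976653922
[418 230] 0 -128.72223204354967 -73.24237390871602
[418 230] 20 -120.90554009873803 -66.72755954080917
[226.93014769 256.60838263]
[218.95886494 269.74710131]
[407.40200134 256.76673182]
[415.10043524 269.92243827]
```

jog_arm(increments=[[-0.027, 0.001, 0.02, 0], [-0.054, 0.003, 0.06, 0], [-0.054, 0.003, 0.11, 0], [-0.054, 0.003, 0.16, 0], [-0.054, 0.003, 0.19, 0], [-0.054, 0.003, 0.19, 0], [-0.054, 0.003, 0.19, 0]], hand=1)

```text
clock: 3.02
position: [519.3, 93.8, 58.8]
ee_rot: [0.996, -0.085, 0.001, 0.001]
contact_force: [-0.8, 0.1, 0.3]
gripper_width: 85.3
```

Run:
```python
from a import *
s=read_state();im=get_image('wrist');cv2.imwrite('pics/w3.png',im[:,:,::-1])
im=get_image('side');cv2.imwrite('pics/s3.png',cv2.resize(im[130:270,220:400,::-1],None,fx=4,fy=4,interpolation=cv2.INTER_CUBIC))
O=np.array([615.3,30.6,0]);y=-.17;ex=np.array([np.cos(y),np.sin(y),0]);ey=np.array([-ex[1],ex[0],0])
t=s['position']-O;print(t@ex,t@ey,t[2],s['contact_force'],s['clock'],s['ee_rot'])
```

```text
-105.29395250279859 46.02685378683153 58.80334660731349 [-0.7910915   0.07836322  0.3159574 ] 3.025 [ 9.96399192e-01 -8.47768284e-02  9.50854591e-04  7.97222912e-04]
```

View pics/w3.png

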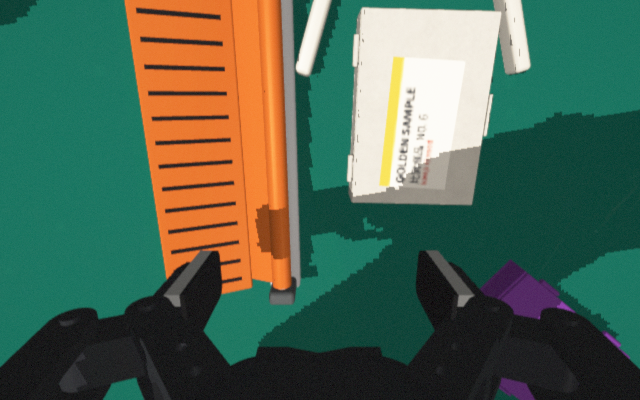

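View pics/s3.png

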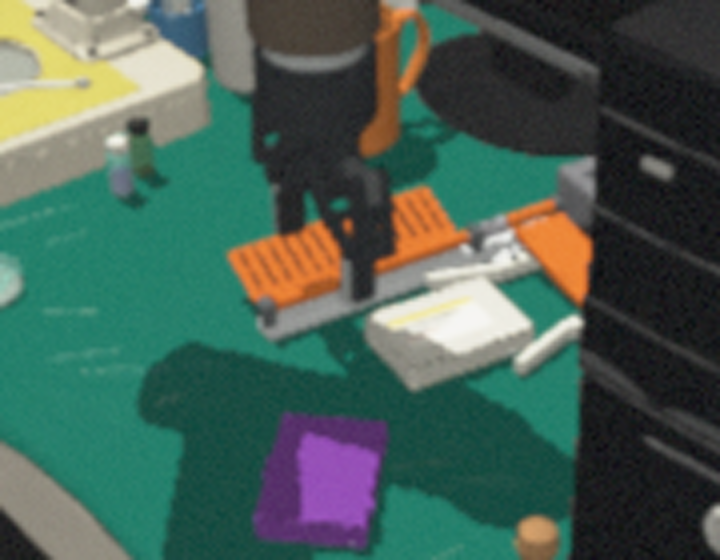

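jog_arm(increments=[[0, 0, 0.01, 0], [0, 0, 0.018, 0], [0, 0, 0.022, 0], [0, 0, 0.024, 0], [0, 0, 0.024, 0]])

```text
clock: 3.75
position: [519.5, 93.8, 35.0]
ee_rot: [0.996, -0.085, 0.001, 0.001]
contact_force: [0.1, 0.5, 0.8]
gripper_width: 85.4
```

jog_arm(increments=[[0, 0, 0.003, 0], [0, 0, 0.005, 0], [0, 0, 0.006, 0], [0, 0, 0.006, 0]])

```text
clock: 4.25
position: [519.5, 93.7, 28.9]
ee_rot: [0.996, -0.085, 0.001, 0.001]
contact_force: [-0.6, -0.2, 0.2]
gripper_width: 85.5
```

Run:
```python
from a import *
im=get_image('wrist');cv2.imwrite('pics/w4.png',im[:,:,::-1])
s=read_state();print(s['position'],s['contact_force'],s['wrist_torque'])
im=get_image('side');cv2.imwrite('pics/s4.png',cv2.resize(im[130:270,220:400,::-1],None,fx=4,fy=4,interpolation=cv2.INTER_CUBIC))
```

```text
[519.53598934  93.77843695  29.02610497] [ 0.29420563 -0.33668009  0.01415752] [-0.0216289   0.02693088 -0.04155595]
```

View pics/s4.png

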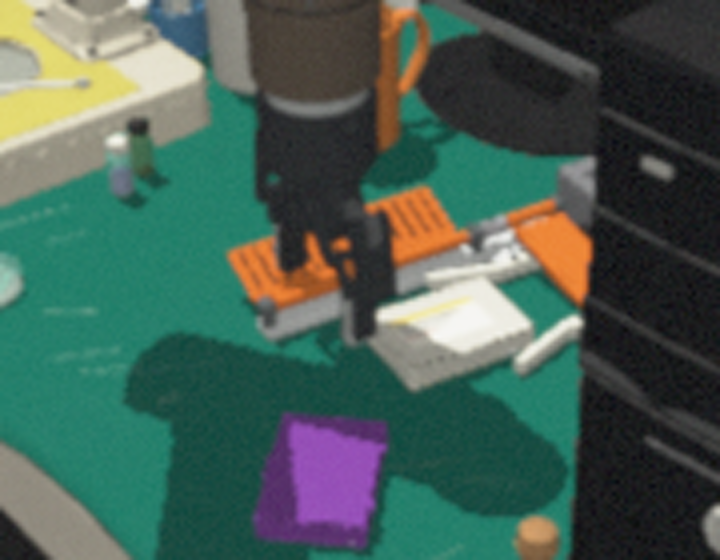

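jog_arm(increments=[[0, 0, 0.002, 0], [0, 0, 0.004, 0], [0, 0, 0.006, 0], [0, 0, 0.008, 0], [0, 0, 0.008, 0]])

```text
clock: 4.97
position: [519.5, 93.6, 21.1]
ee_rot: [0.996, -0.085, 0.001, 0.001]
contact_force: [-0.4, -1.0, 3.6]
gripper_width: 85.5
```

jog_arm(increments=[[0, 0, 0.002, 0], [0, 0, 0.004, 0], [0, 0, 0.006, 0], [0, 0, 0.007, 0], [0, 0, 0.007, 0]])

```text
clock: 5.6
position: [519.2, 92.4, 14.4]
ee_rot: [0.996, -0.085, 0.001, 0.001]
contact_force: [-1.8, -5.8, 8.2]
gripper_width: 85.4
```

Run:
```python
from a import *
import pickle
s=read_state();im=get_image('wrist');cv2.imwrite('pics/w5.png',im[:,:,::-1]);print(s['position'],s['contact_force'],s['wrist_torque'])
pickle.dump(s,open('w5.pkl','wb'))
im=get_image('scene');cv2.imwrite('pics/s5.png',cv2.resize(im[130:290,250:450,::-1],None,fx=4,fy=3.75,interpolation=cv2.INTER_CUBIC))
im=get_image('side');cv2.imwrite('pics/d5.png',cv2.resize(im[150:250,260:400,::-1],None,fx=5,fy=5,interpolation=cv2.INTER_CUBIC))
```

```text
[519.24754847  92.4475405   14.42203518] [-1.76350945 -5.80441817  8.19347929] [-1.48304557  0.22668785 -0.02754303]
```

View pics/w5.png

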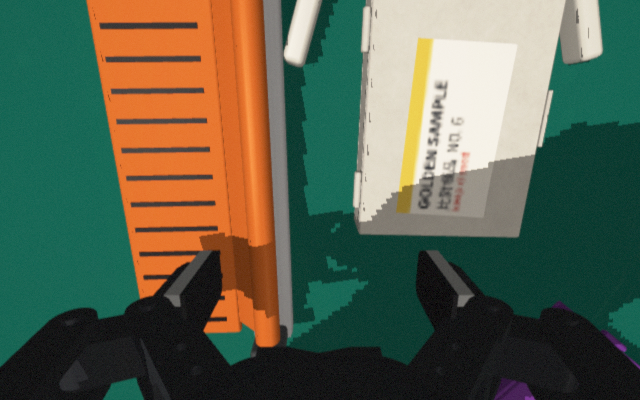

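View pics/s5.png

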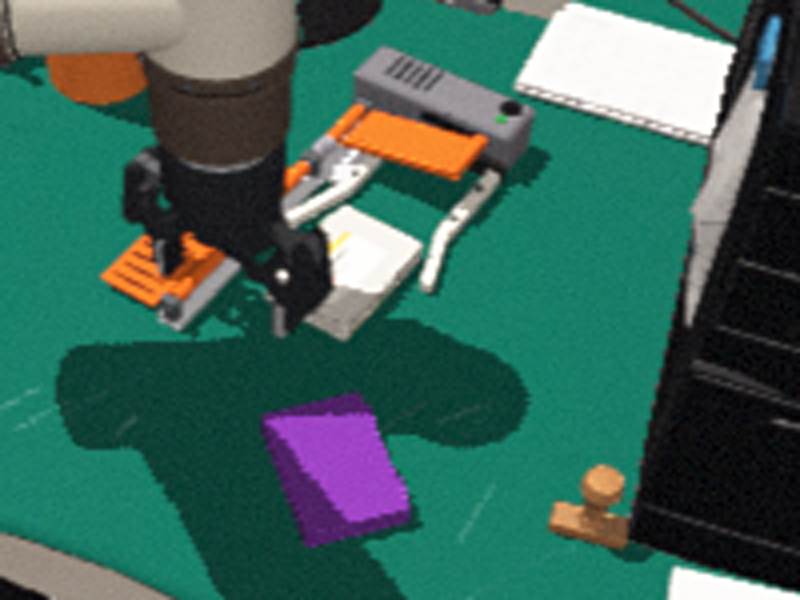

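View pics/d5.png

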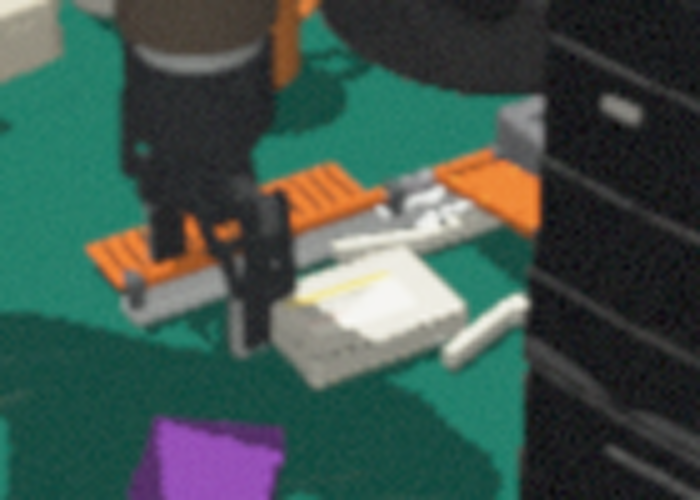

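Run:
```python
from a import *
O=np.array([615.3,30.6,0]);y=-.17;ex=np.array([np.cos(y),np.sin(y),0]);ey=np.array([-ex[1],ex[0],0])
for n,p in [('pre',(460,211)),('now',(458,181)),('now left',(343,145)),('pre left',(345,152))]:
    o,d=ray('scene',(250+p[0]/4,130+p[1]/3.75)); k=((O-o)@ex+52)/(d@ex); P=o+k*d-O;print(n,P@ex,P@ey,P[2])
```

```text
pre 51.99999999999999 -39.43128920062478 10.543936178717217
now 52.000000000000036 -34.56024376756426 39.860857811253936
now left 52.00000000000014 57.298684102308435 22.632140856144133
pre left 51.99999999999992 55.309435396296166 16.266961137346016
```

jog_arm(increments=[[0, 0, 0.001, 0], [0.003, 0, 0.002, 0], [0.008, 0, 0.002, 0], [0.013, 0, 0.002, 0], [0.018, 0, 0.002, 0], [0.023, 0, 0.002, 0], [0.028, 0, 0.002, 0], [0.033, 0, 0.002, 0], [0.038, 0, 0.002, 0]])

```text
clock: 6.88
position: [555.5, 86.2, 12.5]
ee_rot: [0.996, -0.085, -0.0, 0.001]
contact_force: [-4.7, 1.4, 6.5]
gripper_width: 85.3
```

```bash
cat >> a.py <<'E'
O=np.array([615.3,30.6,0]);yw=-.17;ex=np.array([np.cos(yw),np.sin(yw),0]);ey=np.array([-ex[1],ex[0],0])
def look(k):
    s=read_state();t=s['position']-O
    print('dock',t@ex,t@ey,t[2],'F',s['contact_force']@ex,s['contact_force']@ey,s['contact_force'][2],'clk',s['clock'],s['ee_rot'])
    cv2.imwrite(f'pics/w{k}.png',get_image('wrist')[:,:,::-1])
    im=get_image('scene');a=cv2.resize(im[130:250,250:450,::-1],None,fx=4,fy=3.75,interpolation=cv2.INTER_CUBIC)
    cv2.imwrite(f'pics/s{k}.png',a)
E
python3 -c "
from a import *
look(6)"
```

```text
dock -68.3000599368335 44.71503870500865 12.508016335470606 F -4.9132946905360955 0.6174767570756294 6.468146502613227 clk 6.875 [ 9.96385502e-01 -8.49331798e-02 -3.60336396e-04  1.46864848e-03]
```

View pics/w6.png

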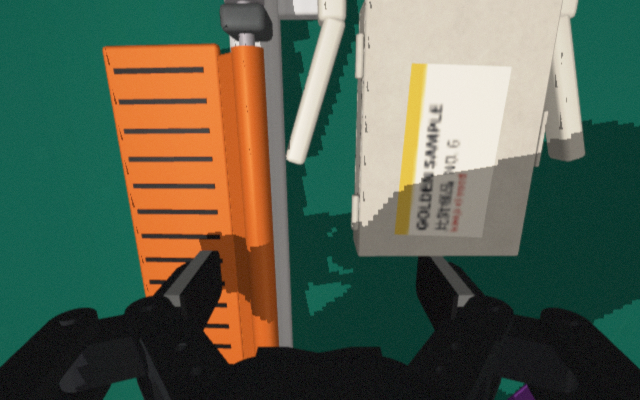

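View pics/s6.png

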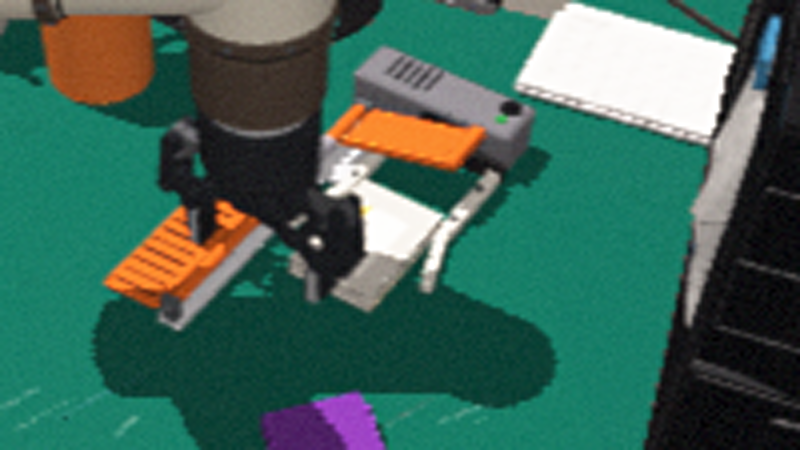

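jog_arm(increments=[[0.005, 0, 0.0005, 0], [0.01, 0, 0.0005, 0], [0.015, 0, 0.0005, 0], [0.02, 0, 0.0005, 0], [0.025, 0, 0.0005, 0], [0.03, 0, 0.0005, 0]])

```text
clock: 7.72
position: [584.6, 81.5, 12.2]
ee_rot: [0.996, -0.085, -0.001, 0.001]
contact_force: [-5.5, 1.0, 6.2]
gripper_width: 85.7
```

```bash
python3 -c "
from a import *
look(7)"
```

```text
dock -38.87047624580422 44.97150339145238 12.161249864844121 F -5.543744874948989 0.03795468669844193 6.1538704821401495 clk 7.725 [ 0.9964052  -0.08469579 -0.00103067  0.00149353]
```

View pics/w7.png

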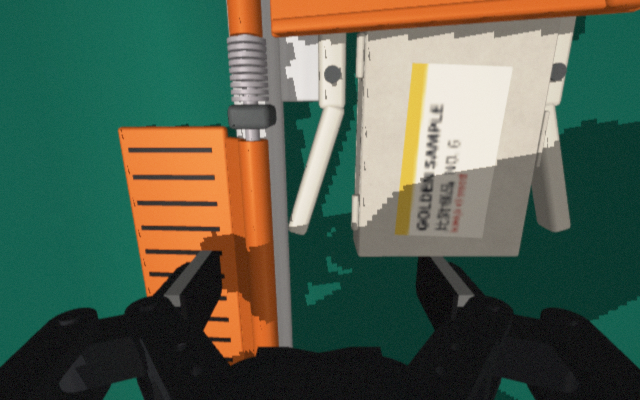

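View pics/s7.png

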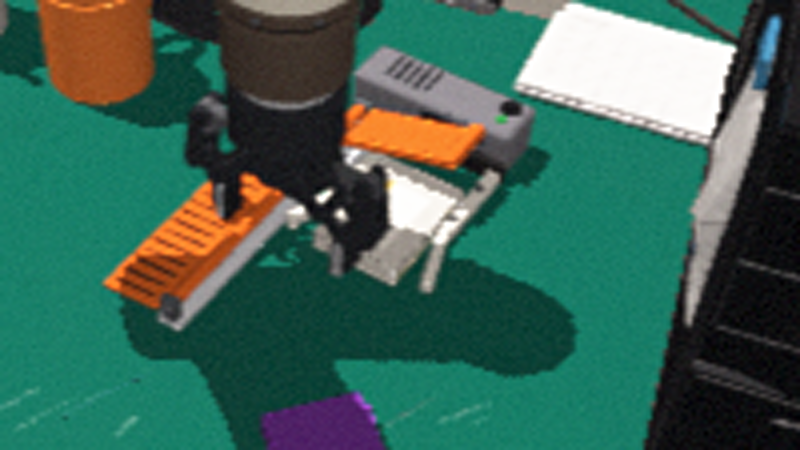

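jog_arm(increments=[[0.005, 0, 0, 0], [0.01, 0, 0, 0], [0.015, 0, 0, 0], [0.02, 0, 0, 0], [0.025, 0, 0, 0], [0.03, 0, 0, 0]])

```text
clock: 8.57
position: [613.7, 76.8, 12.3]
ee_rot: [0.996, -0.084, -0.002, 0.002]
contact_force: [-5.1, 2.0, 7.2]
gripper_width: 85.5
```

```bash
python3 -c "
from a import *
look(8)"
```

```text
dock -9.387558674360454 45.310246685863255 12.315917781562257 F -5.3267332471685105 1.0929126722246074 7.158108340054298 clk 8.575 [ 0.99642843 -0.08441092 -0.00169665  0.00151896]
```

View pics/w8.png

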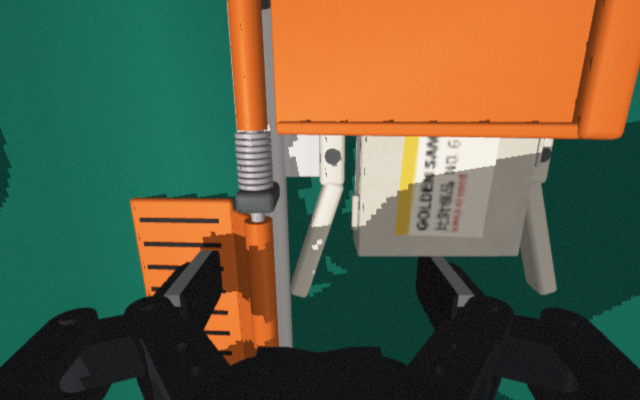

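View pics/s8.png

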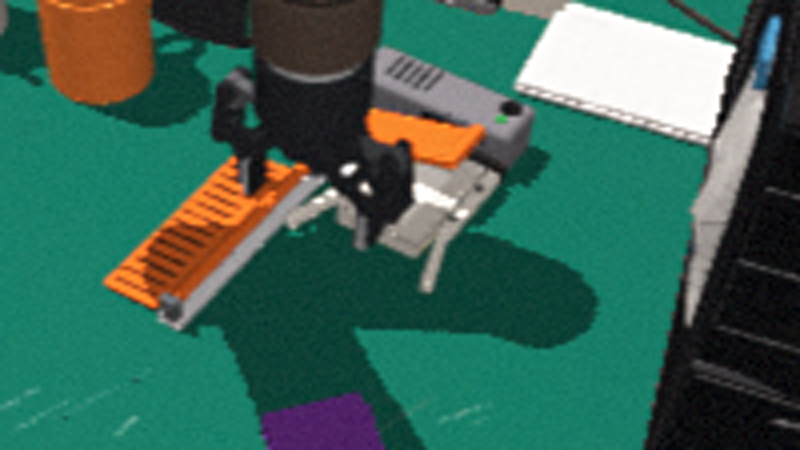

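jog_arm(increments=[[0.002, 0, 0, 0], [0.004, 0, 0, 0], [0.006, 0, 0, 0], [0.008, 0, 0, 0], [0.008, 0, 0, 0]])

```text
clock: 9.3
position: [619.0, 75.9, 12.3]
ee_rot: [0.996, -0.085, -0.005, 0.002]
contact_force: [-9.2, 1.9, 9.8]
gripper_width: 85.5
```

jog_arm(increments=[[0.002, 0, 0, 0], [0.004, 0, 0, 0], [0.005, 0, 0, 0], [0.005, 0, 0, 0]])

```text
clock: 9.8
position: [619.0, 75.8, 12.3]
ee_rot: [0.996, -0.086, -0.009, 0.003]
contact_force: [-13.1, 4.8, 13.7]
gripper_width: 85.2
```

```bash
python3 -c "
from a import *
look(9)"
```

```text
dock -3.9829401713584986 45.17522301673599 12.269847116692615 F -13.729101886000251 2.5045292155799235 13.736211051887407 clk 9.8 [ 0.99627726 -0.08563976 -0.00949456  0.00270448]
```

View pics/w9.png

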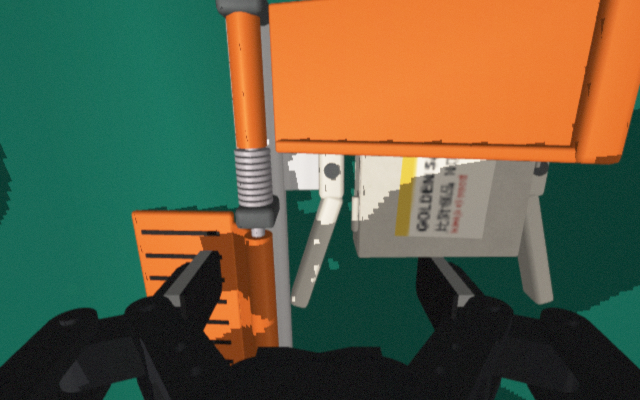

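View pics/s9.png

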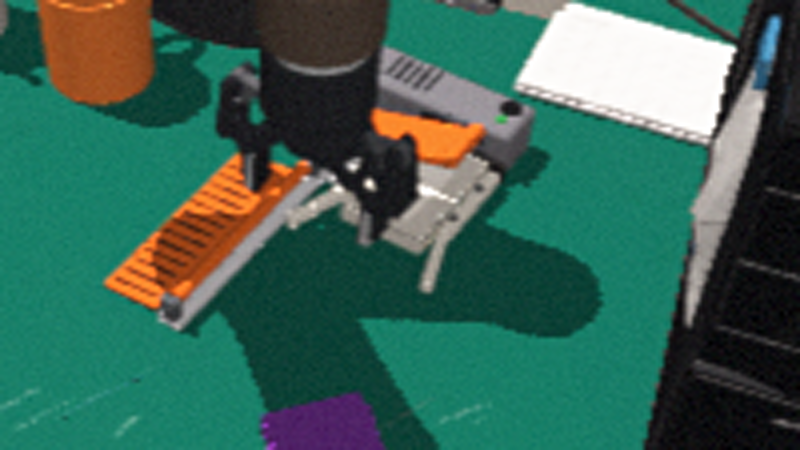

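```bash
python3 -c "
from a import *
s=read_state()
for p in [(358,256),(519,257),(362,156),(537,165)]:
  w=onz('wrist',p,20,s)-O;print(w@ex,w@ey)
for p in [(325,198),(541,185)]:
  w=onz('wrist',p,12,s)-O;print('guide',w@ex,w@ey)
"
```

```text
8.506723504718641 29.00584251023044
7.814766009729129 -34.7001226552329
48.08630131267528 28.913543781877355
44.682898744094096 -34.757203269465855
guide 29.96782358943875 41.89697429235159
guide 35.09585555089852 -43.34622882676783
```

jog_arm(increments=[[-0.004, 0, 0, 0], [-0.008, 0, 0, 0], [-0.012, 0, 0, 0], [-0.012, 0, -0.004, 0], [-0.012, 0, -0.01, 0], [-0.012, 0, -0.02, 0], [-0.014, 0, -0.05, 0], [-0.015, 0, -0.09, 0], [-0.015, 0, -0.13, 0], [-0.015, 0, -0.13, 0]])

```text
clock: 11.15
position: [608.2, 79.2, 146.3]
ee_rot: [0.996, -0.085, -0.007, 0.002]
contact_force: [-0.6, -0.5, 0.3]
gripper_width: 85.4
```

```bash
python3 -c "
from a import *
look(10)"
```

```text
dock -15.253024707685624 46.64257127795388 146.25697874360634 F -0.5259637348143685 -0.5607056135186448 0.25321629021721703 clk 11.15 [ 0.99631793 -0.0854703  -0.00655878  0.00154572]
```

View pics/w10.png

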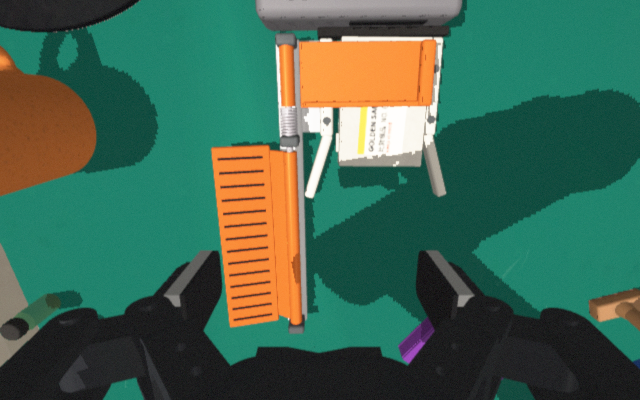

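View pics/s10.png

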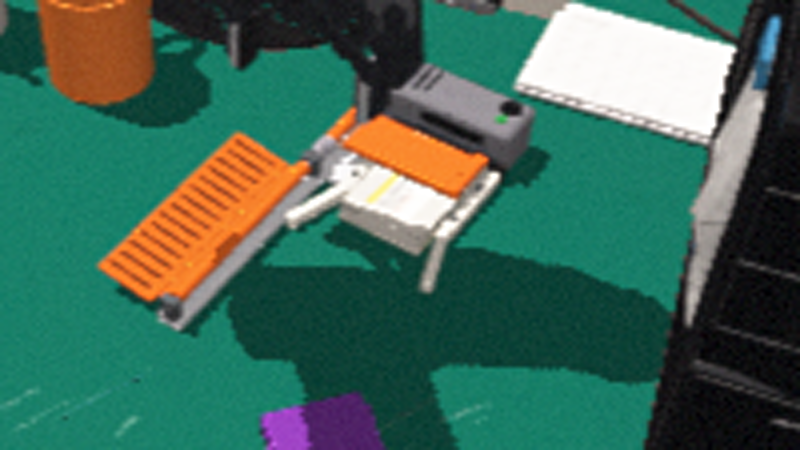

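Run:
```python
from a import *
im=cv2.imread('pics/w10.png')[20:210,260:470];cv2.imwrite('pics/w10c.png',cv2.resize(im,None,fx=3,fy=3,interpolation=cv2.INTER_CUBIC))
s=read_state();print(s['clock'])
for p,z in [((339,164),20),((421,166),20),((305,196),12),((443,194),12),((300,106),24),((432,105),24),((330,37),20),((447,36),20)]:
  w=onz('wrist',p,z,s)-O;print(p,w@ex,w@ey)
```

```text
11.25
(339, 164) 6.5253742908854875 28.653466776503528
(421, 166) 4.815683733071369 -34.120139408594696
(305, 196) -21.20946470289554 55.19749128039008
(443, 194) -19.876868008131346 -56.631429217057836
(300, 106) 49.239265900706584 57.42805456062661
(432, 105) 49.79082311534746 -36.740823870789086
(330, 37) 94.60173717872662 36.29320492543718
(447, 36) 95.20392546922726 -43.88511379520401
```

View pics/w10c.png

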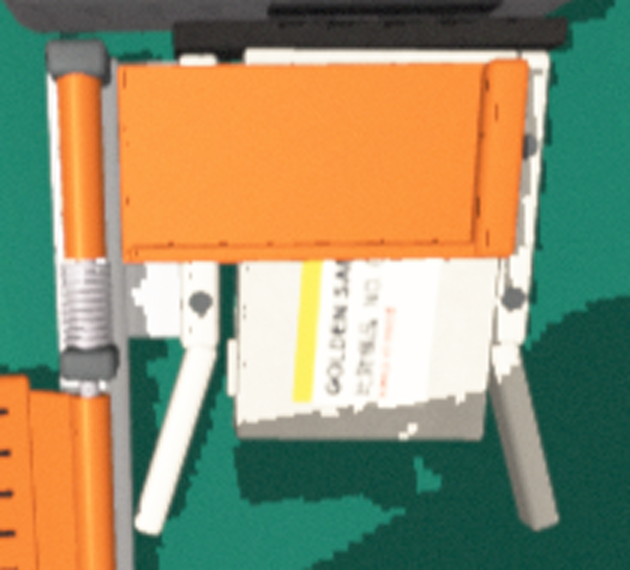

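```bash
python3 -c "
from a import *
print(job_done())"
```

```text
the job is handed in; nothing more can be done
None
```

The box is docked and the job is handed in; the handover gave no verdict. I opened the flap with the left fingertip on the press bar and pushed the box to the stop with the right fingertip. The push force rose from about 5 to 13 N with no further travel. I then backed off about 11 mm with the bar still down and lifted clear, at about 11 s on the clock.

**Box position:** with the fingertip still against it, the box's rear edge measured 8.2 mm along the lane, so its centre was at about 54 mm (home is 54). It sat about 2.8 mm right of the lane's middle and close to square.

**After release:** the last pictures show no gap at the rubber stop and the flap down on the box. The listed things still in view look unmoved. The tool force read about zero. I judged the flap resting on the box by eye; I did not measure the final flap angle or force.

**Disagreements:**
- In the last view, ray casts read about 2 mm short on fixed parts (flap front 49.5 instead of 52). The box's rear edge read 4.8 to 6.5 mm there. I took this as camera calibration error.
- My estimates of the flap angle before the push disagreed, from about 0.29 to 0.36 rad. I pressed the bar about 2 mm lower before pushing.

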